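# Put the tongued battery pack on its bench charger

## Task

Put the long battery pack that has a thin tongue at one end on charge: slip its tongue under the lip of the grey charging cradle with the tail still raised, then swing the tail down behind the low stop so that the pack lies flat, straight and midway between the cradle's sides. Let go of it, and leave the other two packs where they lie.

Things in the scene. Friction and masses are not known exactly. Their poses are not given: they have to be found in the camera images.
- pack_center (a point): The black battery pack to charge, 140 mm long, 50 wide, 0.35 kg, lying on its underside. Body 40 mm high, 112 long; at one end a tongue 28 mm long, 50 wide, 12 thick, level with the underside. Point: half-way along the 140 mm, across and up (20 mm above the underside); x to the tongue's tip (70 mm away; body x = -70 to +42 mm), y across, z up. Centre of mass at x = -9 mm.
- cradle_seat (a point): Fixed grey charging cradle. Point: middle of its flat bed (12 mm above bench), where the pack's underside middle belongs, x axes alike; x to the lip, y across, z up. Lip over x = 52 to 76 mm, underside 24, top 32 mm above bed; slot closed at x = 76 and by cheeks at y = -38, 38. Head to x = 118, 32 high. Stop at x = -76 to -86, 14 high. Long sides open. Enters only tongue-down: 8 to 15 degrees is best.
- plain_center (a point): Bystander: a black battery pack of the same length, 140 x 50 x 40 mm, a plain block without a tongue. This point is its centre, 20 mm above its underside, x along it. Leave alone.
- short_center (a point): Bystander: a short black battery pack, 95 mm long overall, 50 mm wide and 40 mm high, with the same 28 mm tongue (towards +x). This point is half-way along its whole length, 20 mm above its underside. Leave alone.

How it is judged:
By the outcome, as a careful person would: the job done as asked, in the order asked, and still so for the second after the job is handed in, with the robot touching nothing.
It also fails if it takes over 38 s, if anything falls off the work surface, if the arm or the gripper's body presses on something with over 40 N, if the wrist force passes 120 N, or if a joint passes its speed limit or range.

## Robot

A 6-joint arm with a two-finger parallel gripper is mounted at the origin on the work surface. World frame = base frame: x ahead of the robot, y to its left, z up, the work surface at z = 0. Lengths are in m, angles in rad, forces in N, time in s.
With the tool pointing down it reaches from about 0.35 to 0.975 m from the base axis. Payload 4.9 kg.
Tool frame: the origin (TCP) lies at the very end of the fingers, on their centre line; the grasp point (between the pads) lies 19 mm behind it; z points along the fingers, y is the line along which they close (so a half turn about z gives the same grasp; the last joint's range is limited). The gripper opens to 85 mm and grips with 20 to 120 N. Pads are 22 mm wide; open, the fingers measure 114 mm over their backs; the gripper's body (76 mm by 85 mm) begins 54 mm behind the grasp point. The pads swing forward as they close: fully open they stand 13 mm farther back than shut.
Start: joints at [1.126, 0.053, 1.613, -0, 1.476, -0.119], TCP at [0.2, 0.592, 0.231] pointing down, gripper open.
Joint ranges: [-3.01, 3.01], [-1.01, 2.22], [0.06, 2.58], [-1.02, 4.17], [0.09, 2.62], [-3.14, 3.14]. Speed limits (rad/s): [2.57, 2.57, 3.14, 3.14, 3.14, 3.14].

## Interface

Orientations are given as a rotation vector (axis times angle).
In Python, from station import ctrl gives the robot as it stands.
- The arm moves only by the tool jog_arm, never from a script. Its argument "plan" is a list of rows, each a list of 7 numbers: the shift along the tool's x, y, z in units of 0.02 m (1.0 is 0.02 m), then the turn, a rotation vector about the tool's x, y, z in units of 45 degrees (1.0 is 45 degrees), then the opening, from -1 (shut) to 1 (fully open). A call has 1 to 8 rows; each row shifts and turns the commanded pose from where the row before left it, along the tool's axes as they then stand; what a row does not reach is not made up. A row lasts 1/10 s, in which the tool goes at most 50 mm and 8.59 degrees, less where a joint would pass 70% of its speed; a pose out of reach is approached as far as the arm can. A call with a number of a shift or a turn outside -1 to 1 is refused whole. A call with a gripper value outside its range is refused whole. The fingers move at their own pace and stop on an object; "grip_force" is the grip in N (left out, the last holds). Time passes only in rows, so rows that do not move let the fingers close. It gives the time, the measured TCP pose, the force, the opening and the grip force at its end, in the units of the state.
- ctrl.get_obs(): the state, without advancing time (a new reading comes with each control period).
- ctrl.get_image(name): name is "scene" or "top"; returns (picture, depth): 384x512x3 uint8, red, green, blue; 384x512 float32, m along the optical axis (not along the pixel's ray), 0 where there is no reading.
- ctrl.camera_info(name): a dict with "camera_matrix" (3x3 intrinsics, pixels), "rvec" (rotation vector, rad) and "tvec" (3), from world to camera coordinates, as OpenCV has them. Camera axes: x right, y down, z forward; pixel columns grow to the right and rows downward; lengths in m; the calibration is good to about 2 mm. A picture is of the moment at which its call begins. camera_info takes no time and is no camera call.
- ctrl.finish_job(): hands the job in; it is judged then, once.
The state is a dict: "t": time; "q": joint angles; "dq": joint speeds; "effort": joint torques, N m; "tool_pos": TCP position; "tool_rot": TCP orientation; "contact_force": force on the tool from outside, world axes, zero at the start; "wrist_torque": the same for the moment, N m; "opening": finger opening in m; "grip_force": force on a finger pad.
Only numpy, scipy, OpenCV 4.12 (cv2) and the standard library are available. Lean on these libraries where they do the work, as an engineer would, in place of code of your own. Each camera call takes 0.05 s, during which the arm holds its last target. There are 200 camera calls.

## Working session

There is one attempt and no reset: what is moved stays moved. The work goes in short steps, Python scripts to look and compute and a tool call to move; the robot and the scene stay as the last step left them, time stands still between calls to the robot, and variables do not carry over. Pictures are saved under pics/ and viewed, at most 10 in all, crops included, and the job is handed in when it is done.

Besides the shell and the picture viewer there is one more tool, called as a command line: name --pt "numbers of a row" for each row, then --argument value for the rest. jog_arm: Moves the arm, as the interface text tells. Shifts and turns lie within -1 to 1; 1 stands for 0.02 m of shift or 45 degrees of turn. Its arguments: {"type":"object","properties":{"plan":{"type":"array"},"grip_force":{"type":"number"}},"required":["plan"]}

```bash
ls; mkdir -p pics; cat > h.py <<'E'
import numpy as np, cv2
from station import ctrl
def cam(n):
    c=ctrl.camera_info(n); K=np.array(c["camera_matrix"],float); R=cv2.Rodrigues(np.array(c["rvec"],float))[0]; t=np.array(c["tvec"],float).ravel()
    return K,R,t
def ray(n,uv,z):
    K,R,t=cam(n); uv=np.atleast_2d(uv).astype(float)
    d=(np.c_[uv,np.ones(len(uv))]@np.linalg.inv(K).T)@R; o=-R.T@t
    return o+d*((z-o[2])/d[:,2])[:,None]
def cloud(n,dep):
    K,R,t=cam(n); v,u=np.mgrid[:dep.shape[0],:dep.shape[1]]
    p=np.stack([(u-K[0,2])/K[0,0]*dep,(v-K[1,2])/K[1,1]*dep,dep],-1)
    return (p-t)@R
def proj(n,P):
    K,R,t=cam(n); return cv2.projectPoints(np.atleast_2d(P).astype(float),R,t,K,None)[0][:,0]
E
python3 - <<'E'
from h import *
for n in ("top","scene"):
    im,d=ctrl.get_image(n); np.savez(f"{n}0.npz",im=im,d=d)
    cv2.imwrite(f"pics/{n}0.png",im[...,::-1])
    K,R,t=cam(n); print(n,-R.T@t,K[0,0])
o=ctrl.get_obs(); print(o)
E
```

```text
pics
top [ 0.45322672 -0.02616919  0.950607  ] 417.2339211802741
scene [ 1.08998234 -0.15502858  0.57008455] 362.4341575868737
{'t': 0.1, 'q': array([ 1.12601887e+00,  5.33021812e-02,  1.61417440e+00,  1.26874461e-05,
        1.47602074e+00, -1.19001479e-01]), 'dq': array([-7.82015416e-05, -2.03631213e-03, -2.60742833e-03,  7.23964960e-04,
        2.50434055e-03,  4.05262701e-04]), 'effort': array([ 1.22326837e-04, -3.94901991e+01, -3.71363604e+01, -1.69458153e-04,
        3.86038329e-03,  4.10906091e-05]), 'tool_pos': array([0.19977485, 0.59160356, 0.23016836]), 'tool_rot': array([-5.09381581e-01, -3.09947119e+00,  2.86775499e-03]), 'contact_force': array([ 0.08062523,  0.43411509, -0.52557457]), 'wrist_torque': array([ 0.02533418,  0.0525507 , -0.0358342 ]), 'grip_force': 0.0, 'opening': 0.08526046685473497}
```

View pics/top0.png

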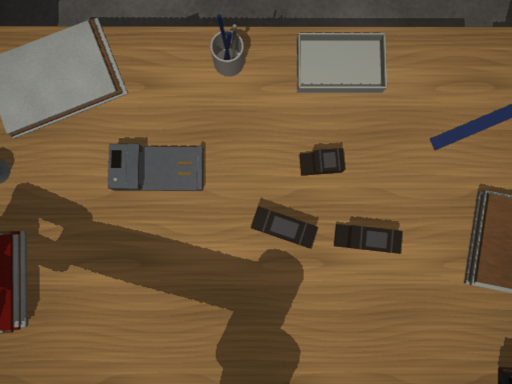

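View pics/scene0.png

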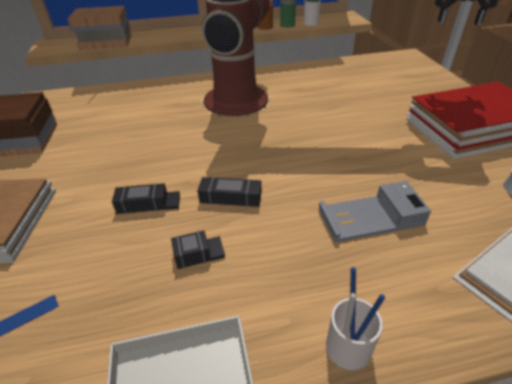

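The top view shows the tongued pack at about (368,238), with its tongue on the left. The plain pack is at (285,225), the short one at (322,161), and the cradle at (155,167) with its head on the left (+y). Next I'll measure the pack and cradle by mask and rays.

```bash
python3 - <<'E'
from h import *
f=np.load("top0.npz"); im,d=f["im"],f["d"]; P=cloud("top",d)
hsv=cv2.cvtColor(im,cv2.COLOR_RGB2HSV)
z=P[...,2]
print("bench z",np.median(z[250:330,400:460]),np.std(z[250:330,400:460]))
def rect(name,m,h):
    m=cv2.morphologyEx(m.astype(np.uint8),cv2.MORPH_OPEN,np.ones((2,2)))
    c=max(cv2.findContours(m,cv2.RETR_EXTERNAL,cv2.CHAIN_APPROX_NONE)[0],key=cv2.contourArea)[:,0]
    w=ray("top",c,h)[:,:2].astype(np.float32); r=cv2.minAreaRect(w)
    print(name,np.round(r[0],4),np.round(r[1],4),round(r[2],2),"pix",c.min(0),c.max(0),"z",np.median(z[m>0]))
def win(x0,x1,y0,y1):
    w=np.zeros(z.shape,bool); w[y0:y1,x0:x1]=1; return w
w=win(325,412,215,262)
rect("body",w&(z>.027)&(z<.06),.04)
rect("tongue",w&(z>.006)&(z<.022)&(hsv[...,2]<60),.012)
w2=win(95,215,135,200)
rect("head",w2&(z>.03)&(z<.07),.044)
rect("bed+",w2&(z>.005),.012)
rect("plain",win(245,325,195,250)&(z>.027),.04)
rect("short",win(295,350,140,180)&(z>.027),.04)
np.set_printoptions(linewidth=200,precision=0,suppress=True)
print((z[238,328:412:2]*1000)); print(z[225:256:2,370]*1000); print(z[167,100:212:2]*1000); print(z[138:198:2,170]*1000); print(z[138:198:2,120]*1000)
big=cv2.resize(im[130:260,95:415],None,fx=2.5,fy=2.5,interpolation=cv2.INTER_CUBIC); cv2.imwrite("pics/c.png",big[...,::-1])
E
```

```text
bench z 0.0010401854546044534 0.054773311836504766
body [ 0.4426 -0.2972] [0.1141 0.0499] 83.45 pix [350 226] [403 254] z 0.04086451698279815
tongue [ 0.4506 -0.2295] [0.0308 0.0489] 84.27 pix [336 225] [350 247] z 0.012924377933205177
head [0.6023 0.2524] [0.0976 0.0686] 0.01 pix [109 145] [141 189] z 0.043715081492521596
bed+ [0.6051 0.1904] [0.2147 0.1056] 89.78 pix [109 145] [204 191] z 0.01337534409293601
plain [ 0.4689 -0.0987] [0.1391 0.0503] 71.13 pix [252 207] [318 248] z 0.04050069423305252
short [ 0.6165 -0.1989] [0.0518 0.0685] 4.12 pix [314 149] [346 173] z 0.040619499908145326
[  1.  -1.  -0.   2.  15.  13.  13.  14.  12.  12.  15.  34.  41.  42.  41.  37.  38. 951.  41.  40.  41.  41.  42.  42.  41.  40.  40.  42.  43.  41.  41.  40.  39. 951.  41.  40.  39.  40.  -1.
   1.   1.   3.]
[ 1. 38. 40. 43. 42. 40. 39. 42. 40. 42. 39. 40. 38. -3. -1.  2.]
[ 2. -0.  1. -1.  2. 43. 45. 47. 45. 44. 46. 45. 46. 45. 43. 46. 45. 45. 44. 39. 12.  8. 12. 12. 10. 11. 13. 13. 14. 11. 12. 14. 12. 14. 10. 11. 11. 10. 13. 11. 11. 13. 14. 12. 14. 14. 13. 13.  8.
 29. 25. 21. -3. -0.  2.  0.]
[-1. -1.  0. -2. -2. 12. 14. 10. 12. 11.  9. 14. 14. 12. 11. 11. 13. 14. 13. 11. 10. 13. 11. 14. 16. 12.  6. -2. -1.  0.]
[ -2.   1.   1.  46.  45.  46.  45. 951.  43.  42.  44.  45.  45.  45.  47.  44.  41.  45.  43.  45.  43.  42.  43.  43.  42.  40.   0.   1.   3.  -1.]
```

View pics/c.png

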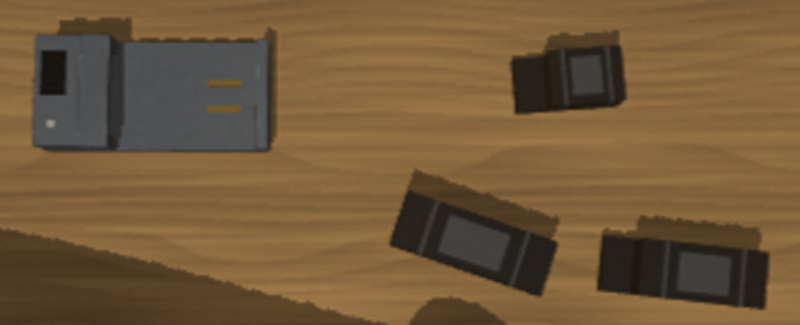

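```bash
cat >> h.py <<'E'
from scipy.spatial.transform import Rotation as Rot
def pose(c,yaw,tilt=0):
    "tool pose matrix: tool x = pack x (yaw deg), tilt deg tongue-down"
    R=Rot.from_euler('z',yaw,degrees=True)*Rot.from_euler('y',tilt,degrees=True)
    return R*Rot.from_euler('x',180,degrees=True)
def delta(p,R,rot0=None):
    o=ctrl.get_obs(); R0=Rot.from_rotvec(o["tool_rot"])
    e=np.array(p)-o["tool_pos"]
    print("t",round(o["t"],2),"pos",np.round(o["tool_pos"],4),"turn units",np.round((R0.inv()*R).as_rotvec(degrees=True)/45,3),
     "shift now-axes",np.round(R0.inv().apply(e)/.02,2),"target-axes",np.round(R.inv().apply(e)/.02,2),"F",np.round(o["contact_force"],1),"open",round(o["opening"],4),"grip",round(o["grip_force"],1),"q",np.round(o["q"],2))
E
python3 - <<'E'
from h import *
f=np.load("top0.npz"); im,d=f["im"],f["d"]; z=cloud("top",d)[...,2]
# bed side edges, head edges, stop edge by lines
m=((z>.006)&(z<.2)).astype(np.uint8)
cols=np.arange(146,192)
for nm,fn in (("far",lambda c:np.where(m[138:200,c])[0].min()+138-.5),("near",lambda c:np.where(m[138:200,c])[0].max()+138+.5)):
    w=ray("top",[(c,fn(c)) for c in cols],.012); a=np.polyfit(w[:,1],w[:,0],1); print(nm,"x at y=.168",np.polyval(a,.168),"slope deg",np.degrees(np.arctan(a[0])))
g=cv2.cvtColor(im,cv2.COLOR_RGB2GRAY).astype(int)
print(g[165,104:114],g[165,136:150],g[165,192:212]); print(g[138:152,165],g[182:198,165])
# stop top y: pixels z>.02
rows=range(152,186); r=[np.where((z[v,195:212]>.018))[0] for v in rows]
a=np.median([x.min() for x in r if len(x)])+195-.5;b=np.median([x.max() for x in r if len(x)])+195+.5
print("stop cols",a,b,ray("top",[(a,167),(b,167)],.026)[:,:2])
# scene view: head top and bed
f=np.load("scene0.npz"); P=cloud("scene",f["d"]); zz=P[...,2]; w=np.zeros(zz.shape,bool); w[175:250,310:440]=1
for nm,lo,hi,h in (("head",.036,.055,.044),("bed",.007,.017,.012)):
    mm=(w&(zz>lo)&(zz<hi)).astype(np.uint8); mm=cv2.morphologyEx(mm,cv2.MORPH_OPEN,np.ones((3,3)))
    c=max(cv2.findContours(mm,cv2.RETR_EXTERNAL,cv2.CHAIN_APPROX_NONE)[0],key=cv2.contourArea)[:,0]
    q=cv2.minAreaRect(ray("scene",c,h)[:,:2].astype(np.float32)); print(nm,q)
delta([.443,-.297,.12],pose(0,83.4))
E
```

```text
far x at y=.168 0.6546298240972896 slope deg -0.03429292918731548
near x at y=.168 0.5553573753098863 slope deg 0.7991704137849239
[103 104 105 100  89  80  66  33  21  20] [79 68 44 46 50 50 48 51 62 81 82 80 79 80] [ 82  82  84  83  83  84  86  85  85  72  45  53  69  85 111 113 112 113
 112 110]
[104 108 106 102 102 108 109  73  54  78  82  81  81  81] [ 82  82  81  80  81  81  81  78  64 105 111 112 111 112 114 111]
stop cols 197.5 202.5 [[0.60504098 0.0957973 ]
 [0.6050434  0.08461516]]
head ((0.6102707982063293, 0.2537941336631775), (0.10565976053476334, 0.06962864845991135), 0.004193911328911781)
bed ((0.6088051795959473, 0.1687173843383789), (0.14603732526302338, 0.10225141793489456), 89.75244140625)
t 0.1 pos [0.1998 0.5916 0.2302] turn units [-2.000e-03  1.000e-03  1.732e+00] shift now-axes [-25.74 -38.19   5.57] target-axes [-42.74  17.19   5.51] F [ 0.1  0.4 -0.5] open 0.0853 grip 0.0 q [ 1.13  0.05  1.61  0.    1.48 -0.12]
```

jog_arm --pt "-1 -0.6 0.2 0 0 0.19 1" --pt "-1 -0.4 0.2 0 0 0.19 1" --pt "-1 -0.2 0.2 0 0 0.19 1" --pt "-1 0 0.2 0 0 0.19 1" --pt "-1 0.2 0.2 0 0 0.19 1" --pt "-1 0.4 0.2 0 0 0.19 1" --pt "-1 0.6 0.2 0 0 0.19 1" --pt "-1 0.8 0.2 0 0 0.19 1"

```text
t: 0.9
tool_pos: [0.3274, 0.47, 0.1985]
tool_rot: [-2.17, -2.271, 0.001]
contact_force: [0.8, 0.7, -0.1]
opening: 0.0854
grip_force: 0.0
```

jog_arm --pt "-1 1 0.2 0 0 0.1 1" --pt "-1 1 0.2 0 0 0.1 1" --pt "-1 1 0.2 0 0 0 1" --pt "-1 1 0 0 0 0 1" --pt "-1 1 0 0 0 0 1" --pt "-1 1 0 0 0 0 1" --pt "-1 0.5 0 0 0 0 1" --pt "-1 0 0 0 0 0 1"

```text
t: 1.7
tool_pos: [0.4451, 0.3012, 0.1868]
tool_rot: [2.337, 2.099, -0.001]
contact_force: [-0.1, 1.0, 0.1]
opening: 0.0854
grip_force: 0.0
```

```bash
python3 -c "
from h import *
delta([.443,-.297,.12],pose(0,83.4))"
```

```text
t 1.7 pos [0.4451 0.3012 0.1868] turn units [-0.001  0.001  0.01 ] shift now-axes [-29.75   3.09   3.36] target-axes [-29.72   3.33   3.34] F [-0.1  1.   0.1] open 0.0854 grip 0.0 q [ 0.46 -0.13  1.86 -0.    1.41  0.56]
```

jog_arm --pt "-1 0.4 0 0 0 0.01 1" --pt "-1 0.4 0 0 0 0 1" --pt "-1 0.4 0 0 0 0 1" --pt "-1 0.4 0 0 0 0 1" --pt "-1 0.2 0.1 0 0 0 1" --pt "-1 0.2 0.1 0 0 0 1" --pt "-1 0.2 0.1 0 0 0 1" --pt "-1 0.2 0.1 0 0 0 1"

```text
t: 2.5
tool_pos: [0.4737, 0.1372, 0.1787]
tool_rot: [-2.344, -2.091, 0.001]
contact_force: [-0.1, -0.4, -0.1]
opening: 0.0856
grip_force: 0.0
```

jog_arm --pt "-1 0.1 0.1 0 0 0 1" --pt "-1 0.1 0.1 0 0 0 1" --pt "-1 0.1 0.1 0 0 0 1" --pt "-1 0.1 0.1 0 0 0 1" --pt "-1 0.1 0.1 0 0 0 1" --pt "-1 0.1 0.1 0 0 0 1" --pt "-1 0.1 0.1 0 0 0 1" --pt "-1 0.1 0.1 0 0 0 1"

```text
t: 3.3
tool_pos: [0.4713, -0.0234, 0.1627]
tool_rot: [-2.344, -2.091, 0.001]
contact_force: [0.2, 0.3, -0.0]
opening: 0.0857
grip_force: 0.0
```

jog_arm --pt "-1 0 0.1 0 0 0 1" --pt "-1 0 0.1 0 0 0 1" --pt "-1 0 0.1 0 0 0 1" --pt "-1 0 0.1 0 0 0 1" --pt "-1 0 0.2 0 0 0 1" --pt "-1 0 0.2 0 0 0 1" --pt "-1 0 0.2 0 0 0 1" --pt "-1 0 0.2 0 0 0 1"

```text
t: 4.1
tool_pos: [0.4531, -0.1823, 0.1387]
tool_rot: [-2.344, -2.091, 0.0]
contact_force: [0.1, -0.0, -0.4]
opening: 0.0858
grip_force: 0.0
```

```bash
python3 -c "
from h import *
delta([.443,-.296,.008],pose(0,83.4))
im,d=ctrl.get_image('scene'); cv2.imwrite('pics/s1.png',im[...,::-1])"
```

```text
t 4.1 pos [ 0.4531 -0.1823  0.1387] turn units [-0.001 -0.     0.002] shift now-axes [-5.71  0.15  6.53] target-axes [-5.71  0.15  6.53] F [ 0.1 -0.  -0.4] open 0.0858 grip 0.0 q [-0.53 -0.21  2.02  0.    1.33 -0.42]
```

View pics/s1.png

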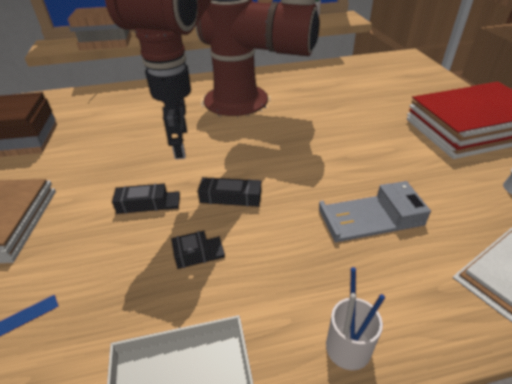

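jog_arm --pt "-1 0.1 0.3 0 0 0 1" --pt "-1 0.05 0.3 0 0 0 1" --pt "-1 0 0.3 0 0 0 1" --pt "-1 0 0.4 0 0 0 1" --pt "-1 0 0.5 0 0 0 1" --pt "-0.7 0 0.7 0 0 0 1" --pt "0 0 0.8 0 0 0 1" --pt "0 0 0.6 0 0 0 1"

```text
t: 4.95
tool_pos: [0.4431, -0.2949, 0.0599]
tool_rot: [-2.344, -2.09, 0.0]
contact_force: [-0.2, -0.6, -0.2]
opening: 0.0858
grip_force: 0.0
```

jog_arm --pt "0 0 0.7 0 0 0 1" --pt "0 0 0.7 0 0 0 1" --pt "0 0 0.6 0 0 0 1" --pt "0 0 0.4 0 0 0 1" --pt "0 0 0.2 0 0 0 1" --pt "0 0 0 0 0 0 1"

```text
t: 5.55
tool_pos: [0.4435, -0.295, 0.0087]
tool_rot: [-2.343, -2.091, 0.0]
contact_force: [0.6, -0.7, -0.5]
opening: 0.0852
grip_force: 0.0
```

```bash
python3 -c "
from h import *
delta([.443,-.296,.008],pose(0,83.4))"
```

```text
t 5.55 pos [ 0.4435 -0.295   0.0087] turn units [-0.001 -0.001  0.002] shift now-axes [-0.05 -0.02  0.04] target-axes [-0.05 -0.02  0.04] F [ 0.6 -0.7 -0.5] open 0.0852 grip 0.0 q [-0.73  0.09  1.98 -0.    1.08 -0.61]
```

jog_arm --pt "0 0 0 0 0 0 -1" --pt "0 0 0 0 0 0 -1" --pt "0 0 0 0 0 0 -1" --pt "0 0 0 0 0 0 -1" --pt "0 0 0 0 0 0 -1" --pt "0 0 0 0 0 0 -1" --grip_force 60

```text
t: 6.15
tool_pos: [0.4443, -0.2958, 0.0103]
tool_rot: [2.343, 2.091, 0.0]
contact_force: [-0.6, 0.6, 4.7]
opening: 0.0489
grip_force: 65.3
```

jog_arm --pt "0 0 -0.5 0 0 0 -1" --pt "0 0 -1 0 0 0 -1" --pt "0 0 -1 0 0 0 -1" --pt "0 0 -1 0 0 0 -1" --pt "0.4 0.1 -1 0 0 0 -1" --pt "1 0.3 -1 0 0 -0.02 -1" --pt "1 0.3 0 0 0 -0.02 -1" --pt "1 0.3 0 0 0 -0.02 -1"

```text
t: 6.95
tool_pos: [0.4701, -0.2286, 0.1193]
tool_rot: [-2.294, -2.146, -0.0]
contact_force: [1.1, 0.8, -4.3]
opening: 0.0486
grip_force: 64.6
```

jog_arm --pt "1 0.3 0 0 0 -0.02 -1" --pt "1 0.3 0 0 0 -0.02 -1" --pt "1 0.3 0 0 0 -0.02 -1" --pt "1 0.3 0 0 0 -0.02 -1" --pt "1 0.3 0 0 0 0 -1" --pt "1 0.3 0 0 0 0 -1" --pt "1 0.3 0 0 0 0 -1" --pt "1 0.3 0 0 0 0 -1"

```text
t: 7.75
tool_pos: [0.5209, -0.0695, 0.118]
tool_rot: [-2.224, -2.215, 0.002]
contact_force: [-0.8, -0.4, -4.2]
opening: 0.0486
grip_force: 64.6
```

```bash
python3 -c "
from h import *
delta([.6045,.118,.11],pose(0,90))"
```

```text
t 7.75 pos [ 0.5209 -0.0695  0.118 ] turn units [-0.003 -0.001 -0.005] shift now-axes [9.39 4.14 0.4 ] target-axes [9.38 4.18 0.4 ] F [-0.8 -0.4 -4.2] open 0.0486 grip 64.6 q [-0.27 -0.09  1.94  0.    1.28 -0.27]
```

Weight on the wrist is about 3.5–4 N, so the pack is held. Next I'll move to the pre-pose and look.

jog_arm --pt "1 0.5 0 0 0 -0.005 -1" --pt "1 0.5 0 0 0 0 -1" --pt "1 0.5 0 0 0 0 -1" --pt "1 0.5 0 0 0 0 -1" --pt "1 0.5 0 0 0 0 -1" --pt "1 0.5 0 0 0 0 -1" --pt "1 0.6 0.2 0 0 0 -1" --pt "1 0.5 0.2 0 0 0 -1"

```text
t: 8.55
tool_pos: [0.6034, 0.0901, 0.11]
tool_rot: [-2.22, -2.22, 0.003]
contact_force: [0.1, 0.0, -4.0]
opening: 0.0489
grip_force: 64.5
```

jog_arm --pt "0.8 0 0 0 0 0 -1" --pt "0.3 0 0 0 0 0 -1" --pt "0 0 0 0 0 0 -1"

```text
t: 8.85
tool_pos: [0.6032, 0.1117, 0.1108]
tool_rot: [-2.219, -2.223, 0.002]
contact_force: [0.9, -0.2, -4.1]
opening: 0.049
grip_force: 64.4
```

```bash
python3 -c "
from h import *
delta([.6045,.118,.11],pose(0,90))
out=[]
for n in ('top','scene'):
    im,d=ctrl.get_image(n); np.savez(n+'1.npz',im=im,d=d)
    x,y=(80,110) if n=='top' else (270,130)
    out.append(cv2.resize(im[y:y+120,x:x+200],None,fx=3,fy=2.5*1,interpolation=cv2.INTER_CUBIC))
cv2.imwrite('pics/c2.png',np.vstack(out)[...,::-1])"
```

```text
t 8.85 pos [0.6032 0.1117 0.1108] turn units [-0.002  0.     0.002] shift now-axes [0.31 0.06 0.04] target-axes [0.31 0.06 0.04] F [ 0.9 -0.2 -4.1] open 0.049 grip 64.4 q [ 0.06  0.13  1.74 -0.    1.27  0.06]
```

View pics/c2.png

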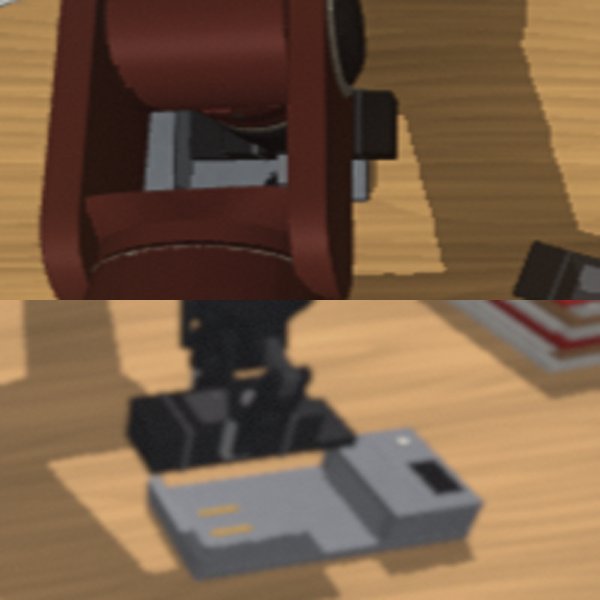

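The top half of the picture shows the arm hiding the pack except its tail, at top pixels of about (198–212, 146–173). The lower half shows the pack held level just above the bed, with its tongue toward the head. I'll measure how the pack sits in the grip.

```bash
python3 - <<'E'
from h import *
f=np.load("top1.npz"); im,d=f["im"],f["d"]; z=cloud("top",d)[...,2]
w=np.zeros(z.shape,bool); w[140:182,199:220]=1
m=(w&(z>.125)&(z<.156)).astype(np.uint8); m=cv2.morphologyEx(m,cv2.MORPH_OPEN,np.ones((2,2)))
c=max(cv2.findContours(m,cv2.RETR_EXTERNAL,cv2.CHAIN_APPROX_NONE)[0],key=cv2.contourArea)[:,0]
print("tail pix",c.min(0),c.max(0),"z",np.median(z[m>0]))
print("tail corners",ray("top",[(c[:,0].max()+.5,c[:,1].min()-.5),(c[:,0].max()+.5,c[:,1].max()+.5)],.1405)[:,:2])
f=np.load("scene1.npz"); im=f["im"]; P=cloud("scene",f["d"]); zz=P[...,2]
w=np.zeros(zz.shape,bool); w[150:200,305:400]=1
m=(w&(zz>.136)&(zz<.147)&(P[...,0]>.55)&(P[...,0]<.65)).astype(np.uint8)
v,u=np.where(m); print("scene top pts n",len(u),"x",np.percentile(P[v,u,0],[1,50,99]),"y",np.percentile(P[v,u,1],[1,50,99]))
# far side face (x max) of pack: z between .11 and .13
m=(w&(zz>.106)&(zz<.13)&(P[...,0]>.6)&(P[...,0]<.66)); v,u=np.where(m)
a=np.polyfit(P[v,u,1],P[v,u,0],1); r=P[v,u,0]-np.polyval(a,P[v,u,1]); k=abs(r)<.004
a=np.polyfit(P[v,u,1][k],P[v,u,0][k],1); print("side face x at y=.11",np.polyval(a,.11),"yaw err deg",np.degrees(np.arctan(a[0])),"y range",np.percentile(P[v,u,1][k],[1,99]),"zmin",P[v,u,2].min(),k.sum())
# cradle long side (+x) edge of bed, from scene: bed face points
f0=np.load("scene0.npz"); P0=cloud("scene",f0["d"]); w=np.zeros(zz.shape,bool); w[175:250,310:440]=1
m=w&(P0[...,2]>.002)&(P0[...,2]<.008)&(P0[...,0]>.64); v,u=np.where(m); print("cradle +x face x",np.median(P0[v,u,0]),"y",np.percentile(P0[v,u,1],[2,98]),len(u))
m=w&(P0[...,2]>.014)&(P0[...,2]<.04)&(P0[...,1]>.2)&(P0[...,1]<.235)&(P0[...,0]<.645)&(P0[...,0]>.565); v,u=np.where(m); print("lip front face y",np.median(P0[v,u,1]),len(u))
E
```

```text
tail pix [200 147] [212 172] z 0.14022763306681665
tail corners [[0.62711045 0.05165711]
 [0.57535046 0.05119956]]
scene top pts n 720 x [0.5784949  0.60947782 0.64308981] y [0.05454557 0.08925553 0.16421111]
side face x at y=.11 0.6290206569399965 yaw err deg -0.4890961588063625 y range [0.05455652 0.19193137] zmin 0.10602715684058324 476
cradle +x face x 0.655932975275968 y [0.08676068 0.28770083] 191
lip front face y 0.2251400789912889 64
```

jog_arm --pt "0 0.12 0.5 0 -0.09 0 -1" --pt "0 0 0.5 0 -0.09 0 -1" --pt "0 0 0.5 0 -0.087 0 -1" --pt "0 0 0 0 0 0 -1"

```text
t: 9.35
tool_pos: [0.6048, 0.1093, 0.0794]
tool_rot: [2.111, 2.114, -0.227]
contact_force: [-1.2, 0.7, -4.3]
opening: 0.049
grip_force: 64.2
```

```bash
cat >> h.py <<'E'
SEAT=np.array([.6057,.170,.012]); GX=-.011; GZ=.0103
def tgt(xt,zt,tilt):
    "tip bottom at xt, zt (m, cradle frame) -> TCP"
    a=np.radians(tilt); l=GX-.07
    x=xt+l*np.cos(a)+GZ*np.sin(a); z=zt-l*np.sin(a)+GZ*np.cos(a)
    return SEAT+[0,x,z]
E
python3 -c "
from h import *
delta(tgt(.03,.004,12),pose(0,90,12))
delta(tgt(.066,.004,12),pose(0,90,12))
delta(tgt(.069,.001,0),pose(0,90,0))"
```

```text
t 9.35 pos [0.6048 0.1093 0.0794] turn units [-0.005  0.     0.002] shift now-axes [1.04 0.05 1.64] target-axes [1.04 0.04 1.64] F [-1.2  0.7 -4.3] open 0.049 grip 64.2 q [ 0.15  0.2   1.72 -0.22  1.26  0.22]
t 9.35 pos [0.6048 0.1093 0.0794] turn units [-0.005  0.     0.002] shift now-axes [2.8  0.05 1.27] target-axes [2.8  0.04 1.27] F [-1.2  0.7 -4.3] open 0.049 grip 64.2 q [ 0.15  0.2   1.72 -0.22  1.26  0.22]
t 9.35 pos [0.6048 0.1093 0.0794] turn units [-0.005  0.267  0.002] shift now-axes [2.96 0.06 2.23] target-axes [2.43 0.04 2.8 ] F [-1.2  0.7 -4.3] open 0.049 grip 64.2 q [ 0.15  0.2   1.72 -0.22  1.26  0.22]
```

jog_arm --pt "0.3 0.05 0.5 0 0 0 -1" --pt "0.3 0 0.5 0 0 0 -1" --pt "0.3 0 0.4 0 0 0 -1" --pt "0.1 0 0.2 0 0 0 -1" --pt "0 0 0 0 0 0 -1"

```text
t: 9.85
tool_pos: [0.6067, 0.1219, 0.0447]
tool_rot: [2.111, 2.112, -0.225]
contact_force: [-0.2, 0.2, -3.7]
opening: 0.0491
grip_force: 64.5
```

```bash
python3 -c "
from h import *
delta(tgt(.066,.004,12),pose(0,90,12))
im,d=ctrl.get_image('scene'); np.savez('scene2.npz',im=im,d=d)
cv2.imwrite('pics/c3.png',cv2.resize(im[150:260,290:450],None,fx=5,fy=5,interpolation=cv2.INTER_CUBIC)[...,::-1])"
```

```text
t 9.85 pos [0.6067 0.1219 0.0447] turn units [-0.003  0.001  0.001] shift now-axes [ 1.83 -0.05 -0.3 ] target-axes [ 1.83 -0.05 -0.3 ] F [-0.2  0.2 -3.7] open 0.0491 grip 64.5 q [ 0.17  0.26  1.73 -0.22  1.2   0.25]
```

View pics/c3.png

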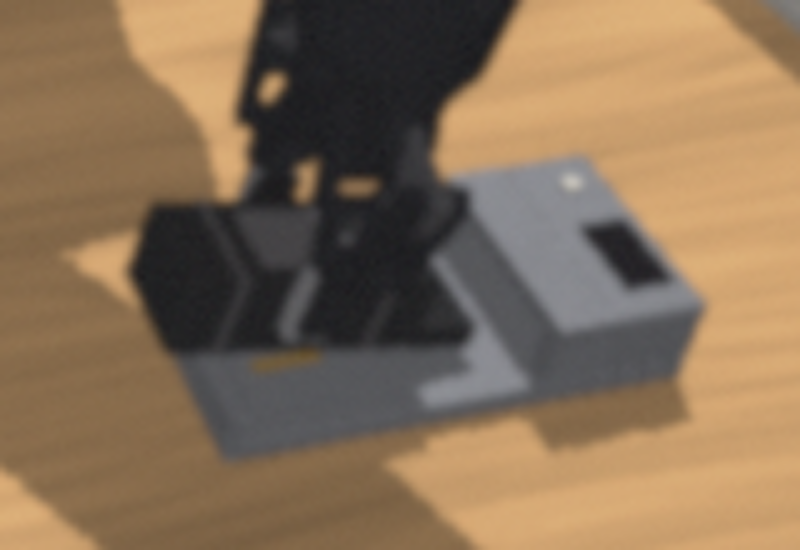

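The crop shows the tongue tip at (470,335), that is (384,217) in the full image. It is low over the bed, just short of the lip, and between the cheeks. A quick check of the tip and side offset against the same view of the cradle:

```bash
python3 - <<'E'
from h import *
print("tip corner",ray("scene",[(384,218)],.016), "expected", SEAT+[.025,.030,.004])
f=np.load("scene2.npz"); P=cloud("scene",f["d"]); im=f["im"]
dark=im.max(-1)<70
w=np.zeros(dark.shape,bool); w[190:222,320:390]=1
m=w&dark&(P[...,2]>.02)&(P[...,2]<.06)&(P[...,0]>.61)&(P[...,0]<.65); v,u=np.where(m); x,y=P[v,u,0],P[v,u,1]
for _ in range(3):
    a=np.polyfit(y,x,1); k=abs(x-np.polyval(a,y))<.004; x,y=x[k],y[k]
print("side face x at .13,.18",np.polyval(a,[.13,.18]),"slope deg",np.degrees(np.arctan(a[0])),len(x), "y",y.min(),y.max())
E
```

```text
tip corner [[0.62868165 0.20682088 0.016     ]] expected [0.6307 0.2    0.016 ]
side face x at .13,.18 [0.63255174 0.63231358] slope deg -0.2729120823160558 384 y 0.0664320950239844 0.20047076057614002
```

jog_arm --pt "0.4 -0.05 -0.07 0 0 0 -1" --pt "0.4 0 -0.07 0 0 0 -1" --pt "0.4 0 -0.07 0 0 0 -1" --pt "0.3 0 -0.05 0 0 0 -1" --pt "0.2 0 -0.05 0 0 0 -1" --pt "0 0 0 0 0 0 -1"

```text
t: 10.5
tool_pos: [0.6066, 0.1573, 0.045]
tool_rot: [2.11, 2.112, -0.222]
contact_force: [-1.0, -0.3, -3.7]
opening: 0.0493
grip_force: 64.5
```

```bash
python3 -c "
from h import *
delta(tgt(.066,.004,12),pose(0,90,12))
delta(tgt(.068,.001,0),pose(0,90,0))
im,d=ctrl.get_image('scene'); np.savez('scene3.npz',im=im,d=d)
cv2.imwrite('pics/c4.png',cv2.resize(im[150:260,290:450],None,fx=5,fy=5,interpolation=cv2.INTER_CUBIC)[...,::-1])"
```

```text
t 10.5 pos [0.6066 0.1573 0.045 ] turn units [0.    0.    0.001] shift now-axes [ 0.1  -0.04  0.09] target-axes [ 0.1  -0.04  0.09] F [-1.  -0.3 -3.7] open 0.0493 grip 64.5 q [ 0.23  0.28  1.7  -0.22  1.22  0.31]
t 10.5 pos [0.6066 0.1573 0.045 ] turn units [0.    0.267 0.001] shift now-axes [ 0.21 -0.04  1.06] target-axes [-0.01 -0.04  1.09] F [-1.  -0.3 -3.7] open 0.0493 grip 64.5 q [ 0.23  0.28  1.7  -0.22  1.22  0.31]
```

View pics/c4.png

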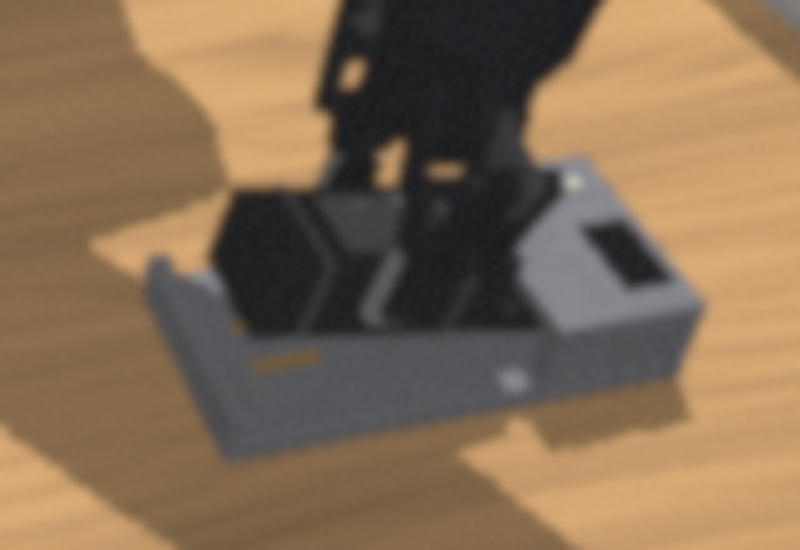

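The tongue is now under the lip, with its body edge at crop (545,325). The tail is raised and clear of the stop at (190,270), and there is no contact force. Next I'll swing it down.

jog_arm --pt "0.04 -0.02 0.2 0 0.045 0 -1" --pt "0.03 -0.02 0.2 0 0.045 0 -1" --pt "0.02 0 0.2 0 0.045 0 -1" --pt "0.01 0 0.18 0 0.045 0 -1" --pt "0 0 0.15 0 0.045 0 -1" --pt "0 0 0 0 0 0 -1"

```text
t: 11.15
tool_pos: [0.6053, 0.1545, 0.0257]
tool_rot: [2.206, 2.204, -0.039]
contact_force: [-0.7, 0.3, -4.5]
opening: 0.0488
grip_force: 64.4
```

```bash
python3 -c "
from h import *
delta(tgt(.068,.0,0),pose(0,90,0))"
```

```text
t 11.15 pos [0.6053 0.1545 0.0257] turn units [-0.002  0.043 -0.002] shift now-axes [0.13 0.02 0.17] target-axes [0.13 0.02 0.17] F [-0.7  0.3 -4.5] open 0.0488 grip 64.4 q [ 0.15  0.26  1.74 -0.04  1.14  0.16]
```

jog_arm --pt "0.05 0.02 0.05 0 0.02 0 -1" --pt "0.05 0 0.05 0 0.023 0 -1" --pt "0 0 0.05 0 0 0 -1" --pt "0 0 0 0 0 0 -1"

```text
t: 11.55
tool_pos: [0.606, 0.1578, 0.0231]
tool_rot: [-2.221, -2.221, -0.0]
contact_force: [0.3, 0.0, -4.2]
opening: 0.0493
grip_force: 64.4
```

```bash
python3 -c "
from h import *
delta(tgt(.068,.0,0),pose(0,90,0))
im,d=ctrl.get_image('scene'); np.savez('scene4.npz',im=im,d=d)
cv2.imwrite('pics/c5.png',cv2.resize(im[150:260,290:450],None,fx=5,fy=5,interpolation=cv2.INTER_CUBIC)[...,::-1])"
```

```text
t 11.55 pos [0.606  0.1578 0.0231] turn units [-0.    -0.001  0.   ] shift now-axes [-0.04 -0.02  0.04] target-axes [-0.04 -0.02  0.04] F [ 0.3  0.  -4.2] open 0.0493 grip 64.4 q [0.14 0.26 1.75 0.   1.13 0.14]
```

View pics/c5.png

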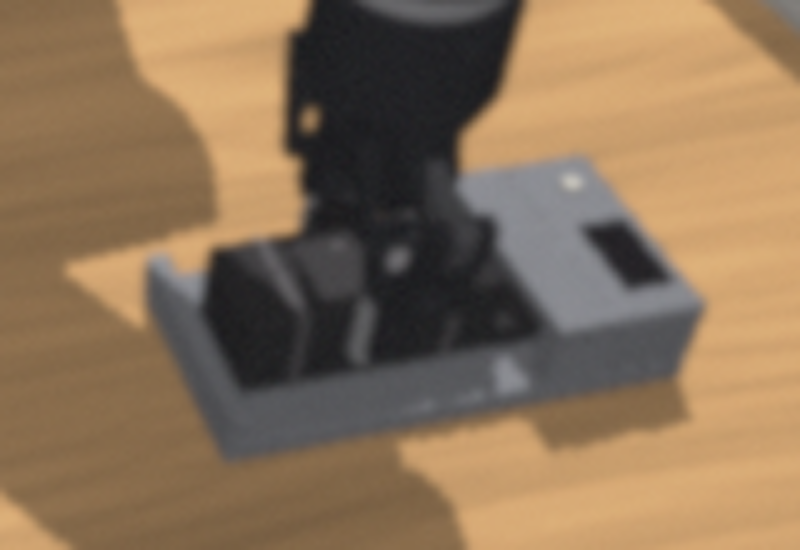

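The pack lies flat just above the bed. Its tail, at (205–240, 250–390), is inside the stop and its tongue is under the lip. I'll lower it to contact.

jog_arm --pt "0 0 0.05 0 0 0 -1" --pt "0 0 0.05 0 0 0 -1" --pt "0 0 0 0 0 0 -1"

```text
t: 11.9
tool_pos: [0.6065, 0.158, 0.0223]
tool_rot: [-2.221, -2.222, -0.001]
contact_force: [-3.4, -1.2, 4.9]
opening: 0.0492
grip_force: 65.2
```

```bash
python3 - <<'E'
from h import *
f=np.load("scene4.npz"); P=cloud("scene",f["d"]); im=f["im"]
dark=im.max(-1)<70
w=np.zeros(dark.shape,bool); w[190:232,320:400]=1
m=w&dark&(P[...,2]>.02)&(P[...,2]<.045)&(P[...,0]>.615)&(P[...,0]<.645); v,u=np.where(m); x,y=P[v,u,0],P[v,u,1]
for _ in range(3):
    a=np.polyfit(y,x,1); k=abs(x-np.polyval(a,y))<.004; x,y=x[k],y[k]
print("side face x",np.polyval(a,[.11,.17]),"deg",np.degrees(np.arctan(a[0])),len(x))
m=w&dark&(P[...,2]>.02)&(P[...,2]<.045)&(P[...,1]<.108)&(P[...,0]>.59)&(P[...,0]<.625); print("tail face y",np.median(P[m][:,1]),m.sum())
P0=cloud("scene",np.load("scene0.npz")["d"]); w=np.zeros(dark.shape,bool); w[175:250,310:440]=1
m=w&(P0[...,2]>.012)&(P0[...,2]<.042)&(P0[...,1]>.23)&(P0[...,0]>.64); q=P0[m]; print("head +x face x",np.median(q[:,0]),m.sum())
m=w&(P0[...,2]>.023)&(P0[...,2]<.03)&(P0[...,1]<.12); q=P0[m]; print("stop top y",np.percentile(q[:,1],[5,50,95]),"x",np.percentile(q[:,0],[1,99]),m.sum())
m=w&(P0[...,2]>.041)&(P0[...,2]<.048)&(P0[...,1]>.2); q=P0[m]; print("head top x",np.percentile(q[:,0],[1,99]),"y",np.percentile(q[:,1],[1,99]),m.sum())
delta(tgt(.068,.0,0),pose(0,90,0))
E
```

```text
side face x [0.63204104 0.63182251] deg -0.2086772794527916 339
tail face y 0.10153083983894284 70
head +x face x 0.6559962851219168 249
stop top y [0.08640916 0.09085116 0.09573467] x [0.55657866 0.65552303] 181
head top x [0.55880997 0.65624773] y [0.22414587 0.28836596] 1025
t 11.9 pos [0.6065 0.158  0.0223] turn units [ 0.    -0.001  0.001] shift now-axes [-0.05 -0.04  0.  ] target-axes [-0.05 -0.04  0.  ] F [-3.4 -1.2  4.9] open 0.0492 grip 65.2 q [0.14 0.27 1.75 0.   1.13 0.14]
```

The pack is seated: contact is about 9 N, it sits within 1 mm of the middle, yaw is about 0.2°, and the tail-to-stop gap is about 6 mm. Release and retreat straight up.

jog_arm --pt "0 0 0 0 0 0 -0.2" --pt "0 0 0 0 0 0 0.4" --pt "0 0 0 0 0 0 1" --pt "0 0 0 0 0 0 1" --pt "0 0 0 0 0 0 1" --pt "0 0 0 0 0 0 1"

```text
t: 12.5
tool_pos: [0.6062, 0.1577, 0.0211]
tool_rot: [-2.221, -2.221, -0.001]
contact_force: [0.1, -0.1, -1.5]
opening: 0.0853
grip_force: 0.0
```

jog_arm --pt "0 0 -0.3 0 0 0 1" --pt "0 0 -0.6 0 0 0 1" --pt "0 0 -1 0 0 0 1" --pt "0 0 -1 0 0 0 1" --pt "0 0 -1 0 0 0 1" --pt "0 -1 -1 0 0 0 1" --pt "0 -1 -1 0 0 0 1" --pt "0 -1 -1 0 0 0 1"

```text
t: 13.3
tool_pos: [0.5458, 0.1577, 0.1613]
tool_rot: [2.221, 2.221, 0.003]
contact_force: [-0.5, -0.1, -0.1]
opening: 0.0854
grip_force: 0.0
```

jog_arm --pt "-1 -1 -0.5 0 0 0 1" --pt "-1 -1 0 0 0 0 1" --pt "-1 -1 0 0 0 0 1" --pt "-1 -1 0 0 0 0 1" --pt "-1 0 0 0 0 0 1" --pt "-1 0 0 0 0 0 1" --pt "-1 0 0 0 0 0 1" --pt "0 0 0 0 0 0 1"

```text
t: 14.1
tool_pos: [0.4665, 0.0161, 0.1704]
tool_rot: [2.223, 2.218, 0.002]
contact_force: [-0.6, 0.1, -0.1]
opening: 0.0852
grip_force: 0.0
```

```bash
python3 - <<'E'
from h import *
delta([0.6,.15,.2],pose(0,90,0))
ims=[]
for n,(x,y) in (("top",(90,125)),("scene",(290,160))):
    im,d=ctrl.get_image(n); np.savez(n+"5.npz",im=im,d=d)
    ims.append(cv2.resize(im[y:y+90,x:x+150],None,fx=4,fy=3.3,interpolation=cv2.INTER_CUBIC))
    P=cloud(n,d); dark=im.max(-1)<72
    if n=="top":
        m=((P[...,2]>.045)&(P[...,2]<.06)&(P[...,1]<.225)&(P[...,1]>.07)&(P[...,0]>.56)&(P[...,0]<.65)).astype(np.uint8)
        m=cv2.morphologyEx(m,cv2.MORPH_CLOSE,np.ones((3,3)))
        c=max(cv2.findContours(m,0,1)[0],key=cv2.contourArea)[:,0]; print(cv2.minAreaRect(ray(n,c,.052)[:,:2].astype(np.float32)),"z",np.median(P[m>0][:,2]))
    else:
        m=(P[...,2]>.046)&(P[...,2]<.058)&(P[...,1]<.22)&(P[...,1]>.08)&(P[...,0]>.57)&(P[...,0]<.645); q=P[m]
        print("top x",np.percentile(q[:,0],[1,99]),"y",np.percentile(q[:,1],[1,99])); A=np.c_[q[:,:2],np.ones(len(q))]; print("plane",np.linalg.lstsq(A,q[:,2],rcond=None)[0][:2],q[:,2].mean())
cv2.imwrite("pics/c6.png",np.vstack(ims)[...,::-1])
E
```

```text
t 14.1 pos [0.4665 0.0161 0.1704] turn units [ 0.003 -0.    -0.003] shift now-axes [ 6.71  6.66 -1.46] target-axes [ 6.7   6.68 -1.48] F [-0.6  0.1 -0.1] open 0.0852 grip 0.0 q [-0.13 -0.3   2.04  0.    1.4  -0.12]
((0.6063331961631775, 0.15617774426937103), (0.05061621591448784, 0.11262471228837967), 0.027343936264514923) z 0.05204716959225979
top x [0.5841689  0.63361828] y [0.10174864 0.21165883]
plane [-0.01987966  0.00368677] 0.05141478522424872
```

View pics/c6.png

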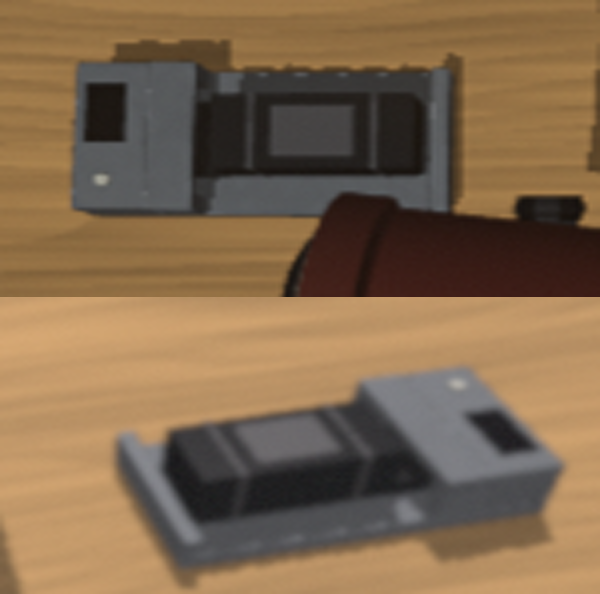

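The pack lies flat and free in both views. In the top view it runs from (205,92) to (425,175), inside the stop and under the lip. A last check on lateral centring, using the same method for both objects:

```bash
python3 - <<'E'
from h import *
im=np.load("top5.npz")["im"].astype(float); im0=np.load("top0.npz")["im"].astype(float)
def edge(I,c0,c1,r0,r1):
    p=I[r0:r1,c0:c1].mean(1) ; g=np.abs(np.diff(p,axis=0)).sum(1); i=g.argmax(); s=slice(max(i-1,0),i+2)
    return r0+.5+(np.arange(len(g))[s]*g[s]).sum()/g[s].sum()
X=lambda c,r,z: ray("top",[(c,r)],z)[0,0]
for nm,I,c0,c1,a,b,z in (("head",im0,112,136,(139,149),(184,195),.044),("bed",im0,152,190,(141,150),(186,195),.012),("bedR",im0,180,192,(141,150),(186,195),.012),("packL",im,156,164,(148,157),(174,182),.052),("packR",im,176,190,(148,157),(174,182),.052)):
    e=edge(I,c0,c1,*a),edge(I,c0,c1,*b); c=(c0+c1)/2; x=[X(c,r,z) for r in e]; print(nm,np.round(e,2),np.round(x,4),"mid",round(np.mean(x),4),"w",round(x[0]-x[1],4))
E
```

```text
head [143.4  190.28] [0.6546 0.5507] mid 0.6027 w 0.1039
bed [144.94 190.35] [0.6583 0.554 ] mid 0.6061 w 0.1043
bedR [145.48 190.32] [0.657 0.554] mid 0.6055 w 0.103
packL [152.74 177.83] [0.6322 0.577 ] mid 0.6046 w 0.0552
packR [152.62 177.84] [0.6325 0.577 ] mid 0.6047 w 0.0555
```

```bash
python3 -c "
from h import *
print(ctrl.finish_job())"
```

```text
the job is handed in; nothing more can be done
None
```

The job is handed in at about 14 s: the tongued pack lies flat and released in the cradle, tongue under the lip and tail behind the stop, straight to about 0.2° and about 1 mm off the middle; the other two packs were not touched.

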